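# Load a V-block through the spring gate of a drilling jig and nip it with the cam

## Robot

A 6-joint arm with a two-finger parallel gripper is mounted at the origin on the work surface. World frame = base frame: x ahead of the robot, y to its left, z up, the work surface at z = 0. Lengths are in m, angles in degrees, forces in N, time in s.
With the tool pointing down it reaches from about 0.4 to 0.825 m from the base axis. Payload 7 kg.
Tool frame: the origin (TCP) lies at the very end of the fingers, on their centre line; the grasp point (between the pads) lies 19 mm behind it (r.hold_point_z is the distance from the TCP to the grasp point, in m); z points along the fingers, y is the line along which they close (so a half turn about z gives the same grasp; the last joint's range is limited). The gripper opens to 88 mm and grips with 3 to 60 N. Pads are 19 mm wide; open, the fingers measure 130 mm over their backs; the gripper's body (78 mm by 193 mm) begins 47 mm behind the grasp point.
Start: joints at [88.069, 20.546, 0.682, 0, -70.136, -16.507], TCP at [0.213, 0.64, 0.227] pointing down, gripper open.
Joint ranges: [-176.03, 176.03], [-82.01, 121.73], [-58.28, 71.71], [-173.87, 95.51], [-174.79, -0.11], [-173.66, 173.66]. Speed limits (degrees/s): [136.94, 136.94, 172.46, 180, 180, 180].

## Interface

Orientations are given as [roll, pitch, yaw] about the fixed x, y, z axes, in that order (R = Rz(yaw) Ry(pitch) Rx(roll)).
In Python, from plant import telemetry, vision, workorder, r gives the robot as it stands.
- The arm moves only by the tool move_arm, never from a script. Its argument "plan" is a list of rows, each a list of 7 numbers: the opening, from -1 (shut) to 1 (fully open), so that 0 is half open, then the shift along the world's x, y, z in m, then the turn, a rotation vector about the world's x, y, z in degrees. In form: [[fingers, dx, dy, dz, ax, ay, az], ...]. A call has 1 to 20 rows; each row shifts and turns the commanded pose from where the row before left it; what a row does not reach is not made up. A row lasts 1/8 s, in which the tool goes at most 62.5 mm and 10.7 degrees, less where a joint would pass 70% of its speed; a pose out of reach is approached as far as the arm can. A call is refused whole if a number of a shift passes 0.0625 or a number of a turn 10.7, either way. A call with a gripper value outside its range is refused whole. The fingers move at their own pace and stop on an object; "force" is the grip in N (left out, the last holds). Time passes only in rows, so rows that do not move let the fingers close. It gives the time, the measured TCP pose, the force, the opening and the grip force at its end, in the units of the state.
- telemetry.get_state(): the state, without advancing time (a new reading comes with each control period).
- vision.capture(name): name is "scene" or "top"; returns a dict with "img" (400x640x3 uint8, red, green, blue), "depth" (400x640 float32, m along the optical axis (not along the pixel's ray), 0 where there is no reading), "intrinsics" (3x3 intrinsics, pixels), "R" (3x3) and "t" (3): a world point X has camera coordinates R X + t. Camera axes: x right, y down, z forward; pixel columns grow to the right and rows downward; lengths in m; the calibration is good to about 2 mm. A picture is of the moment at which its call begins.
- workorder.close_job(): hands the job in; it is judged then, once.
The state is a dict: "time_s": time; "joints": joint angles; "qd": joint speeds; "joint_torque": joint torques, N m; "tcp_pos": TCP position; "eef_rot": TCP orientation; "contact_force": force on the tool from outside, world axes, zero at the start; "moment": the same for the moment, N m; "gripper_width": finger opening in m; "gripper_force": force on a finger pad.
Only numpy, scipy, OpenCV 4.12 (cv2) and the standard library are available. Lean on these libraries where they do the work, as an engineer would, in place of code of your own. Each camera call takes 0.05 s, during which the arm holds its last target. There are 200 camera calls.

## Task

Swing the jig's cam lever fully open, then slide the large V-block along the jig plate (do not lift it) beside the fence and push it through the spring gate until it is fully home against the end stop, and let the gate shut behind it. Then turn the cam lever back just far enough to nip the block against the sprung jaw, pressing the jaw's pad in about 3 mm, without driving the pad to the end of its 6 mm travel. Leave the other things lying around alone.

Things in the scene. Friction and masses are not known exactly. Their poses are not given: they have to be found in the camera images.
- jig: drilling jig on the bench: grey plate 300 x 195 mm, 10 mm thick. Origin on its underside (bench height), on the gate line and track middle. x = feed direction (roughly to the robot's left), y roughly towards the robot, z up. 'Jig (x, y)' below means mm in this frame. Plate x -150..150, y -90..105, top at z 10. The part before the gate (x < 0) is the loading area. All open from above
- fence_mid (a point): middle of the fence's inner face: straight aluminium bar on the far side of the track, squares the block up: jig (-37, -25), 24 mm above the bench; bar x -140..66, 12 mm thick, top 38 mm above the bench. Opposite it, just before the gate, an entry guide: face at jig y 29, x -16..-4, flared out to about jig (-46, 46), same height. Behind the gate a low guard wall at y 46..52, x 4..64, same height
- stop_face (a point): centre of the end stop's face, jig (130, 0), 30 mm above the bench; aluminium, jig y -27..28, top 38 mm above the bench. With the V-block home its centre is at jig x 100 and its tail at x 70, just clear of the gate's swing
- vblock_mid (a point): centre (half-way up) of the large V-block: dark steel, 60 mm long (its x axis, along the groove), 50 wide, 40 high, about 0.5 kg, loose on the loading area, groove up, some way off the fence and up to 0.4 rad out of line with the track (x end forward). Centre 30 mm above the bench. Its end faces are solid up to 24 mm above the plate; the groove is above that
- gate (a joint): opening of the spring gate across the track (rad): 0 shut, opens only in feed direction, to 1.55. Steel leaf 60 mm long, 4 thick, 13 to 48 mm above the bench, hinged on an upright pin at jig (0, 37), free edge at the fence. A light spring (under 0.1 N m) shuts it by itself once block and fingers are out of its way (it sweeps 60 mm beyond the gate line)
- cam (a joint): cam lever angle a (rad), counter-clockwise from above: 0 fully open, lever along jig +x; limit 2.6; starts partly closed, 1.6 to 2.2. Cam: disc of radius 20 mm on pivot jig (105, 41), reaching 20 - 10 cos(a) mm from the pivot towards the track: it blocks the track unless open, and presses the block to the jaw as it closes. Stiff pivot (about 0.15 N m): stays where it is left
- cam_knob (a point): centre of the black upright knob at the end of the cam lever: cylinder 18 mm diameter, 38 mm tall (50 to 88 mm above the bench), this point 73 mm above the bench, 80 mm from the pivot. It can be gripped from above or pushed
- pad (a joint): how far the jaw's pad is pressed in (m): 0 free, 0.006 at the end of its travel. Spring 4 N per mm
- pad_face (a point): centre of the face of the sprung pad, 25 mm above the bench; steel pad 50 mm long, 25 mm high, facing the cam across the track at jig x 102. Its face stands 1 to 5 mm farther out than the fence's face (jig y -26 to -30), differing from job to job
- small_v: bystander: small V-block 36 x 30 x 26 mm on the jig plate behind the fence; origin under its centre
- parallel: bystander: steel bar 80 x 12 x 20 mm on the jig plate behind the fence; origin under its centre
- file0: bystander: file with red handle, 245 mm long, on the bench to the right of the jig; origin beside the handle's front end
- file1: bystander: second file, the same
- square: bystander: engineer's square, blade 100 mm, on the bench to the left of the jig; origin under the stock
- tin: bystander: open blue tin, 110 mm diameter, 80 mm high, on the bench to the right; origin under its centre
- gauge_case: bystander: closed wooden case 110 x 170 x 35 mm on the bench to the left; origin under its centre
There are look-alikes about, which are no part of the job. Leave any orange look-alike of the part that bears vblock_mid alone.

How it is judged (in metres and radians):
On the way, in this order (a step that is already met when the one before it is completed fails the run):
1. the cam lever is swung open (within 0.3 rad of fully open) (value of joint cam below 0.3 rad), for 0.2 s.
2. the V-block is going through the gate, holding it open, with the cam still open (value of joint gate above 0.6 rad and x of vblock_mid in the frame of jig above 0.03 m and value of joint cam below 0.6 rad), for 0.1 s.
3. the V-block is home (within 5 mm of the end stop) and the gate has shut behind it, the pad not yet pressed (value of joint gate below 0.1 rad and x of vblock_mid in the frame of jig above 0.095 m and value of joint pad below 0.0008 m), for 0.2 s.
At the end, for the whole second after the job is handed in: The V-block sits flat on the plate, in line with the track (within 0.08 rad) and within 5 mm of the end stop; the gate is shut (under 0.1 rad); the block is nipped between cam and jaw with the pad pressed in 1 to 5 mm (x of vblock_mid in the frame of jig above 0.095 m and z of vblock_mid in the frame of jig below 0.035 m and angle between the x axis of vblock_mid and the x axis of jig, either way round below 0.08 rad and value of joint gate below 0.1 rad and value of joint pad between 0.001 and 0.005 m); the robot touches nothing.
It fails at once if the V-block is lifted more than 20 mm off the plate (z of vblock_mid in the frame of jig above 0.05 m).
It fails at once if the V-block is tipped over (more than 0.5 rad) (angle between vblock_mid's own z axis and vertical above 0.5 rad).
It fails at once if the cam is overrun: the pad is driven in more than 5.5 mm (value of joint pad above 0.0055 m).
It fails at once if a bystander is moved more than 25 mm (distance of any of small_v, parallel, file0, file1, square, tin, gauge_case from where it was at the start of the episode above 0.025 m).
It also fails if it takes over 72 s, if anything falls off the work surface, if the arm or the gripper's body presses on something with over 40 N, if the wrist force passes 120 N, or if a joint passes its speed limit or range.

## Working session

There is one attempt and no reset: what is moved stays moved. The work goes in short steps, Python scripts to look and compute and a tool call to move; the robot and the scene stay as the last step left them, time stands still between calls to the robot, and variables do not carry over. Pictures are saved under pics/ and viewed, at most 10 in all, crops included, and the job is handed in when it is done.

Besides the shell and the picture viewer there is one more tool, called as a command line: name --pt "numbers of a row" for each row, then --argument value for the rest. move_arm: Moves the arm, as the interface text tells. Its arguments: {"type":"object","properties":{"plan":{"type":"array"},"force":{"type":"number"}},"required":["plan"]}

```bash
mkdir -p pics; cat > h.py <<'E'
import numpy as np, cv2
from plant import telemetry, vision, workorder, r
def cap(n): 
    c=vision.capture(n); c['img']=np.array(c['img']); return c
def save(c,f,box=None,s=1):
    im=c['img'][:,:,::-1]
    if box: im=im[box[1]:box[3],box[0]:box[2]]
    cv2.imwrite('pics/'+f,cv2.resize(im,None,fx=s,fy=s,interpolation=cv2.INTER_CUBIC))
def ray(c,u,v,z):
    K,R,t=map(np.array,(c['intrinsics'],c['R'],c['t'])); o=-R.T@t
    d=R.T@np.linalg.inv(K)@np.array([u,v,1.]); return o+d*(z-o[2])/d[2]
def proj(c,X):
    p=np.array(c['intrinsics'])@(np.array(c['R'])@np.array(X)+np.array(c['t'])); return p[:2]/p[2]
def cloud(c):
    d=c['depth']; v,u=np.mgrid[:d.shape[0],:d.shape[1]]
    K,R,t=map(np.array,(c['intrinsics'],c['R'],c['t']))
    P=np.stack([(u-K[0,2])/K[0,0]*d,(v-K[1,2])/K[1,1]*d,d],-1)
    W=(P-t)@R; W[d==0]=np.nan; return W
E
python3 - <<'E'
from h import *
for n in('scene','top'):
    c=cap(n); save(c,n+'0.png'); R=np.array(c['R']);print(n,-R.T@np.array(c['t']),c['intrinsics'],R)
    np.savez(n+'0.npz',**c)
s=telemetry.get_state();print(s)
E
```

```text
scene [1.50393701 0.19558153 0.66943721] [[372.32124737   0.         320.92939468]
 [  0.         372.32124737 200.60924925]
 [  0.           0.           1.        ]] [[-0.19580657  0.98040728 -0.02147916]
 [ 0.51962987  0.08515513 -0.85013728]
 [-0.83165172 -0.17762368 -0.52612284]]
top [ 0.34740795 -0.00934848  1.29734222] [[412.15315142   0.         321.40630323]
 [  0.         412.15315142 198.76904147]
 [  0.           0.           1.        ]] [[-0.00863168 -0.99991953 -0.00929624]
 [-0.9858597   0.01006542 -0.16727028]
 [ 0.16735039  0.00772096 -0.98586725]]
{'time_s': 0.1, 'joints': array([ 8.80688663e+01,  2.05880536e+01,  6.38516559e-01, -1.74860619e-02,
       -7.01366677e+01, -1.65059192e+01]), 'qd': array([-0.05340559,  0.00944784,  0.16173218,  0.07141165,  0.00111832,
       -0.03396784]), 'joint_torque': array([-1.25208488e-03, -5.84157479e+01,  2.93755299e+01,  7.01562569e+00,
        1.01411686e-02, -5.35088816e-05]), 'tcp_pos': array([0.21337672, 0.63991576, 0.22570517]), 'eef_rot': array([ 1.79912677e+02, -8.73279966e-03, -1.84430001e+01]), 'contact_force': array([-0.19882056, -0.85469602, -0.41911934]), 'moment': array([-0.00643017, -0.01782616,  0.06527706]), 'gripper_force': 0.0, 'gripper_width': 0.08791810228577052}
```

View pics/scene0.png

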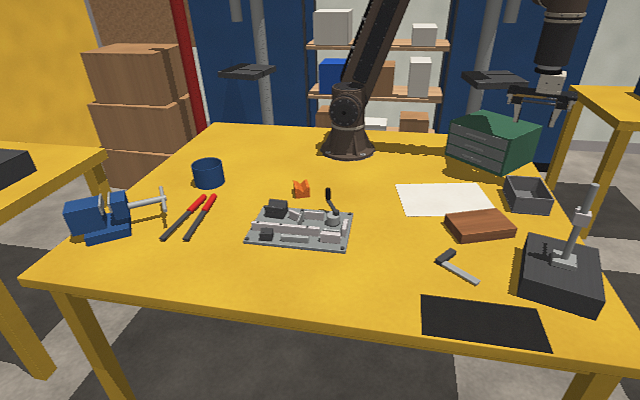

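View pics/top0.png

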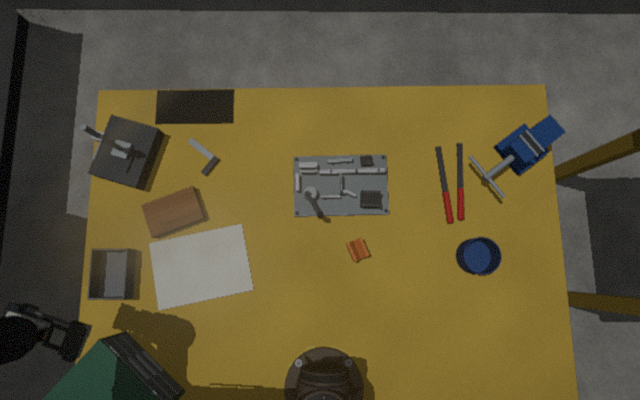

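The top view shows the jig at u 294–390, v 153–217. There are three V-block candidates: dark at (371,199) on the loading area, small dark at (366,160) behind the fence, and orange at (358,250) on the bench. The dark one on the loading area fits the description. The lever knob is near (325,217). I'll confirm with an enlarged crop.

```bash
python3 - <<'E'
from h import *
c=dict(np.load('top0.npz')); save(c,'topcrop.png',(285,145,400,225),6.5)
W=cloud(c)
b=W[150:220,290:392]; 
# plate outline: pixels z in 0.004..0.014 noise?
for p in [(300,210),(385,213),(360,230),(371,199),(366,160),(325,217),(312,191),(330,200)]:
    print(p,W[p[1]-1:p[1]+2,p[0]-1:p[0]+2].reshape(-1,3).mean(0).round(4))
im=c['img'].astype(int); hsv=cv2.cvtColor(c['img'],cv2.COLOR_RGB2HSV)
yel=((hsv[...,0]>15)&(hsv[...,0]<35)&(hsv[...,1]>120)).astype(np.uint8)
m=(1-yel); m[:150]=0;m[224:]=0;m[:,:288]=0;m[:,396:]=0
n,l,st,_=cv2.connectedComponentsWithStats(m); k=1+np.argmax(st[1:,4]); print(st[k])
cs,_=cv2.findContours((l==k).astype(np.uint8),cv2.RETR_EXTERNAL,cv2.CHAIN_APPROX_NONE)
ct=cs[0][:,0]
P=np.array([ray(c,u,v,0.01)[:2] for u,v in ct]); rr=cv2.minAreaRect((P*1000).astype(np.float32)); print(rr)
c=dict(np.load('scene0.npz')); save(c,'scenecrop.png',(235,175,365,260),6.1)
E
```

```text
(300, 210) [nan nan nan]
(385, 213) [ 0.5192 -0.1996  0.0049]
(360, 230) [ 0.4668 -0.1201 -0.0023]
(371, 199) [ 0.5592 -0.1532  0.0363]
(366, 160) [ 0.6862 -0.1419  0.0277]
(325, 217) [ 0.5092 -0.0101 -0.002 ]
(312, 191) [0.5856 0.0295 0.0403]
(330, 200) [ 0.5619 -0.0265  0.0088]
[ 293  154   97   64 5775]
((609.3759765625, -59.66339111328125), (201.07781982421875, 303.2094421386719), 0.8729583621025085)
```

View pics/topcrop.png

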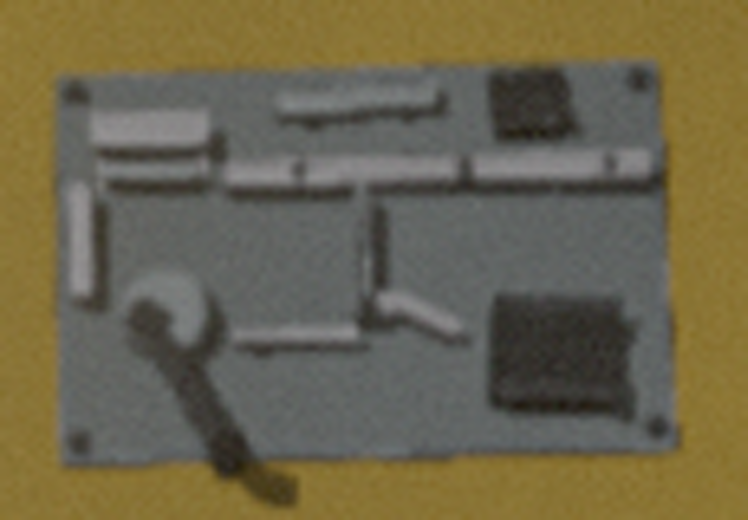

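View pics/scenecrop.png

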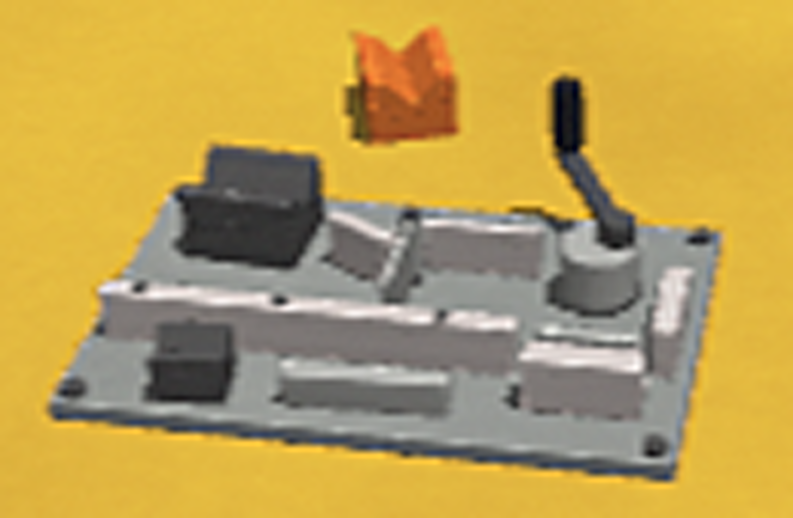

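The crop confirms the target: the dark V-block at about (371,199) on the loading area, with its groove along the feed. The small one lies behind the fence and the orange one is on the bench. The knob is at about (320,215). Next I'll fit the jig frame, block and knob precisely.

```bash
cat > fit.py <<'E'
from h import *
def jigfit(c):
    S=cv2.GaussianBlur(cv2.cvtColor(c['img'],cv2.COLOR_RGB2HSV)[...,1].astype(np.float32),(3,3),0)
    def cross(prof): # first crossing from outside(high) to inside(low), relative threshold
        th=(prof[:3].mean()+np.sort(prof)[:4].mean())/2
        i=np.argmax(prof<th); return i-1+(prof[i-1]-th)/(prof[i-1]-prof[i])
    L={}
    L['far']=[ray(c,u,148+cross(S[148:160,u]),.01)[:2] for u in range(300,384)]
    L['near']=[ray(c,u,225-cross(S[225:210:-1,u]),.0)[:2] for u in list(range(300,310))+list(range(340,384))]
    L['left']=[ray(c,288+cross(S[v,288:300]),v,.01)[:2] for v in range(161,212)]
    L['right']=[ray(c,396-cross(S[v,396:380:-1]),v,.01)[:2] for v in range(161,210)]
    out={}
    for k,p in L.items():
        vx,vy,x,y=cv2.fitLine(np.array(p,np.float32),cv2.DIST_HUBER,0,.001,.001).ravel(); out[k]=(np.array([x,y]),np.array([vx,vy])); 
    return out
def lines(o):
    for k,(p,d) in o.items(): print(k,p.round(4),'dir',np.degrees(np.arctan2(d[1],d[0])).round(2))
    def X(a,b):
        (p,d),(q,e)=o[a],o[b]; s=np.linalg.solve(np.c_[d,-e],q-p); return p+d*s[0]
    C=[X('far','right'),X('far','left'),X('near','left'),X('near','right')]
    # jig coords of corners
    J=np.array([[-150,-90],[150,-90],[150,105],[-150,105]])/1000.; C=np.array(C)
    mj,mc=J.mean(0),C.mean(0); H=(J-mj).T@(C-mc); th=np.arctan2(H[0,1]-H[1,0],H[0,0]+H[1,1])
    R=np.array([[np.cos(th),-np.sin(th)],[np.sin(th),np.cos(th)]]); t=mc-R@mj
    print('corners',C.round(4).tolist(),'res mm',((C-(J@R.T+t))*1000).round(1).tolist()); return th,R,t
E
python3 - <<'E'
from fit import *
c=dict(np.load('top0.npz'));th,R,t=lines(jigfit(c)); print('yaw',np.degrees(th),'origin',t)
np.savez('jig.npz',th=th,R=R,t=t)
W=cloud(c)
g=cv2.cvtColor(c['img'],cv2.COLOR_RGB2GRAY)
J=lambda P:(np.asarray(P)[...,:2]-t)@R
def toimg(x,y,z): return proj(c,np.r_[R@np.array([x,y])+t,z])
for n,p in dict(gatepin=(0,.037,.048),stopL=(.13,-.027,.038),stopR=(.13,.028,.038),fenceend=(.066,-.025,.038),fence0=(-.14,-.025,.038),pivot=(.105,.041,.05)).items(): 
    q=toimg(*p); print(n,q.round(1),'crop',((q-[285,145])*6.5).round(0))
# block by depth
s=np.load('scene0.npz'); 
for nm,cc in (('top',c),('scene',dict(s))):
    W=cloud(cc); jj=J(W); z=W[...,2]
    m=(jj[...,0]>-.15)&(jj[...,0]<-.03)&(jj[...,1]>-.02)&(jj[...,1]<.11)&(z>.02)&(z<.06)
    for lo in(.02,.03,.04):
        q=(jj[m&(z>lo)]*1000).astype(np.float32); print(nm,lo,len(q),cv2.minAreaRect(q) if len(q)>4 else 0)
    mk=(jj[...,1]>0.02)&(jj[...,0]>0)&(jj[...,0]<.2)&(jj[...,1]<.15)&(z>.055)&(z<.1); print('knob',mk.sum(),(jj[mk].mean(0)*1000).round(1) if mk.any() else 0,z[mk])
E
```

```text
far [ 0.709  -0.0653] dir -89.3
near [ 0.5145 -0.0893] dir -89.09
left [0.602 0.09 ] dir 0.55
right [ 0.5903 -0.2096] dir 0.99
corners [[0.7107999920845032, -0.20759999752044678], [0.707099974155426, 0.09099999815225601], [0.5116000175476074, 0.08910000324249268], [0.5163999795913696, -0.21089999377727509]] res mm [[-0.3, 0.6], [0.2, -0.7], [-0.3, 0.1], [0.3, 0.0]]
yaw 90.79570570826978 origin [ 0.61897546 -0.05948225]
gatepin [340.9 191.4] crop [364. 301.]
stopL [298.7 172.9] crop [ 89. 181.]
stopR [299.  190.1] crop [ 91. 293.]
fenceend [319.2 173. ] crop [222. 182.]
fence0 [384.9 171.4] crop [650. 172.]
pivot [306.9 193.3] crop [142. 314.]
top 0.02 362 ((-75.77592468261719, 59.09150695800781), (50.50055694580078, 90.0303726196289), 87.74305725097656)
top 0.03 346 ((-75.77592468261719, 59.09150695800781), (50.50055694580078, 90.0303726196289), 87.74305725097656)
top 0.04 235 ((-81.40113830566406, 59.07121276855469), (50.502689361572266, 77.54484558105469), 86.70655822753906)
knob 37 [ 72.5 102.9] [0.05522021 0.0553173  0.05592592 0.05723266 0.05662203 0.08675067
 0.08465948 0.08674
[... 604 characters left out ...]
81527709961), (56.640254974365234, 60.491371154785156), 87.40106964111328)
knob 54 [ 66.2 102.2] [0.08667209 0.08849213 0.08773069 0.08760755 0.08606784 0.08695833
 0.08684724 0.08758515 0.08749805 0.0878308  0.08340097 0.08583746
 0.08620498 0.08576212 0.08351384 0.0808225  0.08339434 0.08184324
 0.08264964 0.07922293 0.0770745  0.0789934  0.07898135 0.07812657
 0.07786517 0.07062396 0.07512377 0.07575185 0.07580974 0.07416553
 0.07182524 0.07088487 0.07209455 0.07120451 0.0689826  0.06515175
 0.06647654 0.06788142 0.06696329 0.06371101 0.06221323 0.06299136
 0.06503775 0.06450673 0.062959   0.05937359 0.06052626 0.06317677
 0.06040081 0.05813713 0.05564049 0.05588029 0.05552469 0.05576238]
```

```bash
python3 - <<'E'
from fit import *
j=np.load('jig.npz');R,t,th=j['R'],j['t'],float(j['th']); J=lambda P:(np.asarray(P)[...,:2]-t)@R
for nm in('top','scene'):
    c=dict(np.load(nm+'0.npz')); W=cloud(c); jj=J(W); z=W[...,2]
    mk=(jj[...,1]>0.05)&(jj[...,0]>0.02)&(jj[...,0]<.12)&(jj[...,1]<.15)&(z>.078)&(z<.1); k=jj[mk].mean(0)
    a=np.arctan2(k[1]-.041,k[0]-.105); print(nm,'knob',k*1000,'r',np.hypot(*(k-[.105,.041])),'a',a)
    m=(jj[...,0]>-.15)&(jj[...,0]<-.055)&(jj[...,1]>0)&(jj[...,1]<.11)&(z>.04)&(z<.06)
    q=(jj[m]*1000).astype(np.float32); print(len(q),cv2.minAreaRect(q),np.percentile(q,[2,98],axis=0),q.mean(0))
c=dict(np.load('top0.npz')); g=cv2.GaussianBlur(cv2.cvtColor(c['img'],cv2.COLOR_RGB2GRAY).astype(np.float32),(3,3),0)
print('knob ray',J(ray(c,320.7,213.5,.088))*1000)
# block far edge (top, z=.05) : plate->dark, and forward edge
F=[]
for u in range(364,380):
    p=g[184:198,u]; th_=(p[:4].mean()+p.min())/2; i=np.argmax(p<th_); F.append(J(ray(c,u,184+i-1+(p[i-1]-th_)/(p[i-1]-p[i]),.05)))
F=np.array(F)*1000; print('far edge y',F[:,1].mean(),'slope deg',np.degrees(np.polyfit(F[:,0],F[:,1],1)[0]))
E
```

```text
top knob [ 66.97252635 111.51236881] r 0.08011293845383592 a 2.065389150797536
234 ((-90.55135345458984, 59.6556282043457), (50.5025749206543, 59.518611907958984), 87.49483489990234) [[-120.03466736   34.54205238]
 [ -61.22372032   84.94100357]] [-90.2277    59.268543]
scene knob [ 65.23079795 104.85930319] r 0.0752303132816601 a 2.127785291770514
187 ((-92.63797760009766, 58.12081527709961), (56.640254974365234, 60.491371154785156), 87.40106964111328) [[-122.35861786   30.39480339]
 [ -63.30591797   83.63405029]] [-91.76005  56.71303]
knob ray [ 63.60399142 109.58921487]
far edge y 37.14796137069554 slope deg -2.9762076370725055
```

move_arm --pt "1 0.0245 -0.0528 0 0 0 1.6" --pt "1 0.0245 -0.0528 0 0 0 1.6" --pt "1 0.0245 -0.0528 0 0 0 1.6" --pt "1 0.0245 -0.0528 0 0 0 1.6" --pt "1 0.0245 -0.0528 0 0 0 1.6" --pt "1 0.0245 -0.0528 0 0 0 1.6" --pt "1 0.0245 -0.0528 -0.01 0 0 1.6" --pt "1 0.0245 -0.0528 -0.01 0 0 1.6" --pt "1 0.0245 -0.0528 -0.015 0 0 1.6" --pt "1 0.0245 -0.0528 -0.015 0 0 1.6" --pt "1 0.0245 -0.0528 -0.015 0 0 1.6" --pt "1 0.0245 -0.0528 -0.015 0 0 1.6" --pt "1 0 0 0 0 0 0" --pt "1 0 0 0 0 0 0" --force 15

```text
time_s: 1.85
tcp_pos: [0.5072, 0.0063, 0.1463]
eef_rot: [180.0, 0.0, 0.7]
contact_force: [0.5, -0.0, -0.3]
gripper_width: 0.0879
gripper_force: 0.0
```

move_arm --pt "1 0 0 -0.022 0 0 0" --pt "1 0 0 -0.022 0 0 0" --pt "1 0 0 -0.022 0 0 0" --pt "1 0 0 -0.022 0 0 0" --pt "1 0 0 0 0 0 0" --pt "-0.3 0 0 0 0 0 0" --pt "-1 0 0 0 0 0 0" --pt "-1 0 0 0 0 0 0" --pt "-1 0 0 0 0 0 0" --pt "-1 0 0 0 0 0 0" --pt "-1 0 0 0 0 0 0" --force 15

```text
time_s: 3.22
tcp_pos: [0.5075, 0.0066, 0.0586]
eef_rot: [180.0, -0.0, 0.8]
contact_force: [0.1, 1.1, -0.6]
gripper_width: 0.0333
gripper_force: 0.0
```

move_arm --pt "-1 0 0 0 0 0 0" --pt "-1 0 0 0 0 0 0" --pt "-1 0 0 0 0 0 0"

```text
time_s: 3.6
tcp_pos: [0.5072, 0.0065, 0.0585]
eef_rot: [180.0, 0.0, 0.8]
contact_force: [-0.9, -1.2, 0.7]
gripper_width: 0.0174
gripper_force: 15.0
```

```bash
python3 - <<'E'
from h import *
j=np.load('jig.npz');R,t=j['R'],j['t']
pv=R@[.105,.041]+t; s=telemetry.get_state(); p=np.array(s['tcp_pos'])[:2]; d=p-pv; print(s['tcp_pos'],s['gripper_width'],s['gripper_force'],s['contact_force'],'pivot',pv,'r',np.hypot(*d),'a',np.arctan2(*( (R.T@d)[::-1])))
a0=np.arctan2(*((R.T@d)[::-1])); 
pts=[pv+R@(.08*np.array([np.cos(a),np.sin(a)])) for a in np.linspace(a0,0.06,17)]
print(np.diff(pts,axis=0).round(4).tolist())
E
```

```text
[0.50723619 0.00646193 0.0584949 ] 0.017390799023476747 15.000097900629044 [-0.86267535 -1.21901     0.65135708] pivot [0.57652125 0.04493825] r 0.0792517985249098 a 2.06383752144764
[[-0.0043, 0.009], [-0.0031, 0.0095], [-0.0019, 0.0098], [-0.0007, 0.01], [0.0006, 0.01], [0.0018, 0.0098], [0.003, 0.0095], [0.0042, 0.0091], [0.0053, 0.0085], [0.0063, 0.0078], [0.0072, 0.0069], [0.008, 0.006], [0.0087, 0.0049], [0.0093, 0.0038], [0.0097, 0.0026], [0.0099, 0.0014]]
```

move_arm --pt "-1 -0.0043 0.009 0 0 0 0" --pt "-1 -0.0031 0.0095 0 0 0 0" --pt "-1 -0.0019 0.0098 0 0 0 0" --pt "-1 -0.0007 0.01 0 0 0 0" --pt "-1 0.0006 0.01 0 0 0 0" --pt "-1 0.0018 0.0098 0 0 0 0" --pt "-1 0.003 0.0095 0 0 0 0" --pt "-1 0.0042 0.0091 0 0 0 0" --pt "-1 0.0053 0.0085 0 0 0 0" --pt "-1 0.0063 0.0078 0 0 0 0" --pt "-1 0.0072 0.0069 0 0 0 0" --pt "-1 0.008 0.006 0 0 0 0" --pt "-1 0.0087 0.0049 0 0 0 0" --pt "-1 0.0093 0.0038 0 0 0 0" --pt "-1 0.0097 0.0026 0 0 0 0" --pt "-1 0.0099 0.0014 0 0 0 0" --pt "-1 0 0 0 0 0 0" --pt "-1 0 0 0 0 0 0"

```text
time_s: 5.85
tcp_pos: [0.5718, 0.1247, 0.0582]
eef_rot: [179.9, 0.0, 0.8]
contact_force: [-1.1, -6.3, -5.7]
gripper_width: 0.0175
gripper_force: 15.0
```

move_arm --pt "1 0 0 0 0 0 0" --pt "1 0 0 0 0 0 0" --pt "1 0 0 0 0 0 0" --pt "1 0 0 0 0 0 0" --pt "1 0 0 0.02 0 0 0" --pt "1 0 0 0.025 0 0 0" --pt "1 0 0 0.025 0 0 0" --pt "-1 -0.009 -0.0462 0 0 0 0" --pt "-1 -0.009 -0.0462 0 0 0 0" --pt "-1 -0.009 -0.0462 0 0 0 0" --pt "-1 -0.009 -0.0462 0 0 0 0" --pt "-1 -0.009 -0.0462 0 0 0 0" --pt "-1 -0.009 -0.0462 0 0 0 0" --pt "-1 0 0 0 0 0 0" --pt "-1 0 0 0 0 0 0"

```text
time_s: 7.72
tcp_pos: [0.5177, -0.1519, 0.1287]
eef_rot: [-180.0, -0.0, 0.7]
contact_force: [-0.1, 1.2, 0.1]
gripper_width: 0.0133
gripper_force: 0.0
```

```bash
python3 - <<'E'
from h import *
j=np.load('jig.npz');R,t=j['R'],j['t']
s=telemetry.get_state();print(s['tcp_pos'],s['gripper_width'],(s['tcp_pos'][:2]-t)@R)
c=cap('scene'); W=cloud(c); jj=(W[...,:2]-t)@R; z=W[...,2]
mk=(jj[...,1]>0)&(jj[...,0]>0.15)&(jj[...,0]<.23)&(jj[...,1]<.1)&(z>.06)&(z<.1); print('knob',mk.sum(),jj[mk].mean(0)*1000)
save(c,'scene1.png',(220,130,380,260),5)
E
```

```text
[ 0.51769806 -0.15194066  0.12874201] 0.01330633223957062 [-0.09104303  0.10255163]
knob 62 [182.78030733  34.02653509]
```

View pics/scene1.png

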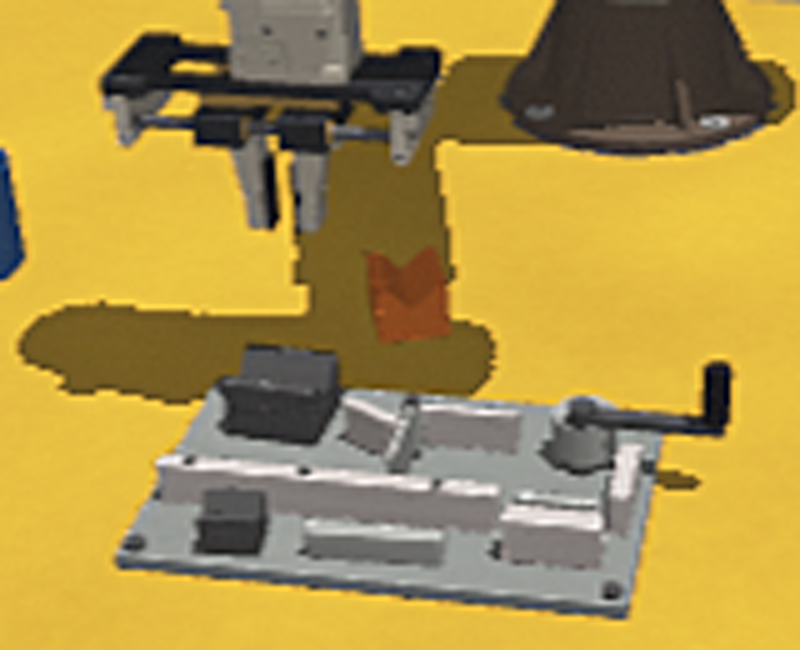

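The lever is open (knob at crop (717,400), pointing along jig +x) and the gripper is above the robot side of the block. I'll descend and push the block to the fence.

move_arm --pt "-1 0 0 -0.0265 0 0 0" --pt "-1 0 0 -0.0265 0 0 0" --pt "-1 0 0 -0.0265 0 0 0" --pt "-1 0 0 -0.0265 0 0 0" --pt "-1 0 0 0 0 0 0" --pt "-1 0.005 0.0001 0 0 0 0" --pt "-1 0.005 0.0001 0 0 0 0" --pt "-1 0.005 0.0001 0 0 0 0" --pt "-1 0.005 0.0001 0 0 0 0" --pt "-1 0.005 0.0001 0 0 0 0" --pt "-1 0.005 0.0001 0 0 0 0" --pt "-1 0.005 0.0001 0 0 0 0" --pt "-1 0.005 0.0001 0 0 0 0" --pt "-1 0.005 0.0001 0 0 0 0" --pt "-1 0.005 0.0001 0 0 0 0" --pt "-1 0.005 0.0001 0 0 0 0"

```text
time_s: 9.78
tcp_pos: [0.572, -0.151, 0.0232]
eef_rot: [-180.0, 0.1, 0.7]
contact_force: [-4.9, -0.1, 3.7]
gripper_width: 0.0005
gripper_force: 2.7
```

move_arm --pt "-1 0.003 0 0 0 0 0" --pt "-1 0.003 0 0 0 0 0" --pt "-1 0.003 0 0 0 0 0" --pt "-1 0.002 0 0 0 0 0" --pt "-1 0 0 0 0 0 0"

```text
time_s: 10.4
tcp_pos: [0.5834, -0.1509, 0.0229]
eef_rot: [180.0, 0.0, 0.8]
contact_force: [-4.2, -0.7, 3.4]
gripper_width: 0.0007
gripper_force: 2.3
```

move_arm --pt "-1 0.002 0 0 0 0 0" --pt "-1 0.001 0 0 0 0 0" --pt "-1 0 0 0 0 0 0"

```text
time_s: 10.78
tcp_pos: [0.5846, -0.1509, 0.0225]
eef_rot: [-180.0, 0.2, 0.7]
contact_force: [-8.8, 0.8, 6.7]
gripper_width: 0.0005
gripper_force: 4.6
```

```bash
python3 - <<'E'
from h import *
j=np.load('jig.npz');R,t=j['R'],j['t']
c=cap('scene'); W=cloud(c); jj=(W[...,:2]-t)@R; z=W[...,2]
save(c,'scene2.png',(230,165,370,255),5.7)
E
```

```text
(no output)
```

View pics/scene2.png

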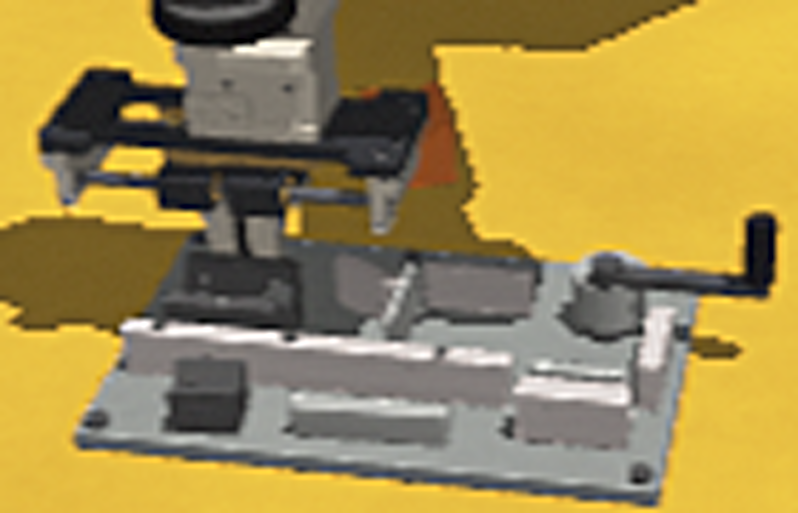

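The block's fence-side edge now lies along the fence (block at crop (230,290)), and the push force rose to 8.8 N, so it is seated. Next I'll go round behind its tail.

move_arm --pt "-1 -0.02 0 0 0 0 0" --pt "-1 0 0 0.03 0 0 0" --pt "-1 0 0 0.03 0 0 0" --pt "-1 0 0 0.04 0 0 0" --pt "-1 0.006 -0.0057 0 0 0 -10" --pt "-1 0.006 -0.0057 0 0 0 -10" --pt "-1 0.006 -0.0057 0 0 0 -10" --pt "-1 0.006 -0.0057 0 0 0 -10" --pt "-1 0.006 -0.0057 0 0 0 -10" --pt "-1 0.006 -0.0057 0 0 0 -10" --pt "-1 0.006 -0.0057 0 0 0 -10" --pt "-1 0.006 -0.0057 0 0 0 -10" --pt "-1 0.006 -0.0057 0 0 0 -10" --pt "-1 0 0 0 0 0 0" --pt "-1 0 0 0 0 0 0"

```text
time_s: 12.7
tcp_pos: [0.6208, -0.2019, 0.1227]
eef_rot: [-179.9, 0.0, -89.0]
contact_force: [0.5, -0.2, -0.8]
gripper_width: 0.0002
gripper_force: 0.0
```

```bash
python3 - <<'E'
from h import *
j=np.load('jig.npz');R,t=j['R'],j['t']
s=telemetry.get_state();print(s['tcp_pos'],s['joints'],(s['tcp_pos'][:2]-t)@R*1000)
c=cap('scene'); W=cloud(c); jj=(W[...,:2]-t)@R; z=W[...,2]
m=(jj[...,0]>-.16)&(jj[...,0]<-.05)&(jj[...,1]>-.035)&(jj[...,1]<.05)&(z>.042)&(z<.06)
q=(jj[m]*1000).astype(np.float32); print(len(q),cv2.minAreaRect(q),np.percentile(q,[2,98],axis=0))
E
```

```text
[ 0.62084267 -0.20192888  0.12268824] [-9.33733240e-01  2.29509427e+01 -9.98208411e+00 -2.74391539e-03
 -5.70118526e+01  1.91482906e+00] [-1.42458825e+02  1.11163262e-01]
171 ((-91.1240234375, -2.3966331481933594), (54.74490737915039, 59.98639678955078), 88.01287841796875) [[-120.68333588  -28.81809273]
 [ -62.11675491   22.60001335]]
```

move_arm --pt "-1 0 0 -0.025 0 0 0" --pt "-1 0 0 -0.025 0 0 0" --pt "-1 0 0 -0.025 0 0 0" --pt "-1 0 0 -0.0255 0 0 0" --pt "-1 0 0 0 0 0 0" --pt "-1 -0.0001 0.006 0 0 0 0" --pt "-1 -0.0001 0.006 0 0 0 0" --pt "-1 -0.0001 0.006 0 0 0 0" --pt "-1 -0.0001 0.006 0 0 0 0" --pt "-1 -0.0001 0.006 0 0 0 0" --pt "-1 -0.0001 0.006 0 0 0 0" --pt "-1 -0.0001 0.006 0 0 0 0" --pt "-1 -0.0001 0.006 0 0 0 0" --pt "-1 -0.0001 0.006 0 0 0 0" --pt "-1 -0.0001 0.006 0 0 0 0" --pt "-1 -0.0001 0.006 0 0 0 0" --pt "-1 -0.0001 0.006 0 0 0 0"

```text
time_s: 14.88
tcp_pos: [0.6204, -0.1306, 0.0235]
eef_rot: [-179.9, -0.1, -89.2]
contact_force: [1.5, -9.0, 3.8]
gripper_width: 0.0008
gripper_force: 4.4
```

move_arm --pt "-1 -0.0001 0.005 0 0 0 0" --pt "-1 -0.0001 0.005 0 0 0 0" --pt "-1 -0.0001 0.005 0 0 0 0" --pt "-1 -0.0001 0.005 0 0 0 0" --pt "-1 0 0.005 0 0 0 0" --pt "-1 -0.0001 0.005 0 0 0 0" --pt "-1 0 0.005 0 0 0 0" --pt "-1 -0.0001 0.005 0 0 0 0"

```text
time_s: 15.88
tcp_pos: [0.6197, -0.0907, 0.0234]
eef_rot: [-179.9, -0.1, -89.2]
contact_force: [1.5, -7.1, 5.1]
gripper_width: 0.0004
gripper_force: 3.6
```

```bash
python3 - <<'E'
from h import *
j=np.load('jig.npz');R,t=j['R'],j['t']
s=telemetry.get_state();print((s['tcp_pos'][:2]-t)@R*1000)
c=cap('scene'); W=cloud(c); jj=(W[...,:2]-t)@R; z=W[...,2]
m=(jj[...,0]>-.06)&(jj[...,0]<.09)&(jj[...,1]>-.035)&(jj[...,1]<.025)&(z>.042)&(z<.054)
q=(jj[m]*1000).astype(np.float32); print(len(q),cv2.minAreaRect(q),np.percentile(q,[2,98],axis=0))
save(c,'scene3.png',(230,165,370,255),5.7)
E
```

```text
[-31.18773434  -0.29896152]
176 ((16.308101654052734, -2.7624282836914062), (54.80916976928711, 76.82953643798828), 89.55834197998047) [[-19.31147099 -29.33512974]
 [ 51.77849388  23.54262733]]
```

View pics/scene3.png

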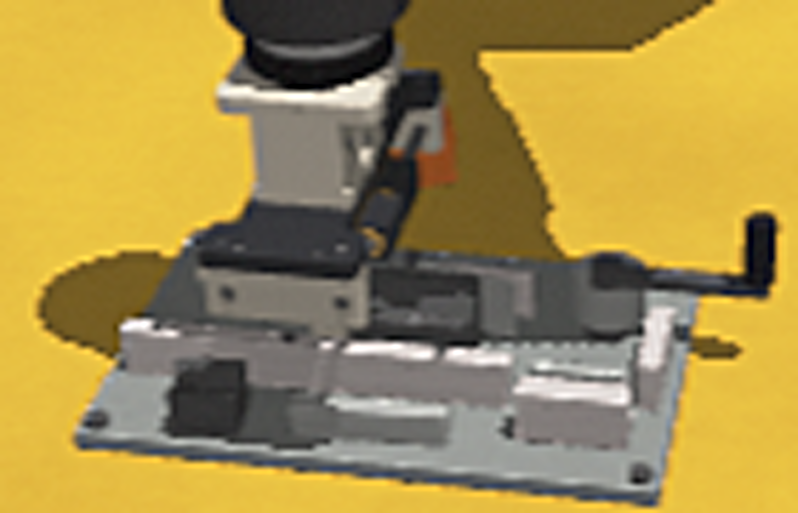

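The block is square in the track and holding the gate leaf open (crop (500,300)). I'll continue to the stop.

move_arm --pt "-1 -0.0001 0.006 0 0 0 0" --pt "-1 -0.0001 0.006 0 0 0 0" --pt "-1 -0.0001 0.006 0 0 0 0" --pt "-1 -0.0001 0.006 0 0 0 0" --pt "-1 -0.0001 0.006 0 0 0 0" --pt "-1 -0.0001 0.006 0 0 0 0" --pt "-1 -0.0001 0.006 0 0 0 0" --pt "-1 -0.0001 0.006 0 0 0 0" --pt "-1 -0.0001 0.006 0 0 0 0" --pt "-1 -0.0001 0.006 0 0 0 0" --pt "-1 -0.0001 0.006 0 0 0 0" --pt "-1 -0.0001 0.006 0 0 0 0" --pt "-1 -0.0001 0.006 0 0 0 0" --pt "-1 0 0 0 0 0 0"

```text
time_s: 17.68
tcp_pos: [0.6182, -0.0117, 0.023]
eef_rot: [-179.9, 0.0, -89.2]
contact_force: [2.3, -2.5, 3.0]
gripper_width: 0.0005
gripper_force: 1.9
```

move_arm --pt "-1 0 0.003 0 0 0 0" --pt "-1 0 0.003 0 0 0 0" --pt "-1 0 0.002 0 0 0 0" --pt "-1 0 0.002 0 0 0 0" --pt "-1 0 0.001 0 0 0 0" --pt "-1 0 0 0 0 0 0"

```text
time_s: 18.42
tcp_pos: [0.6176, -0.0016, 0.0226]
eef_rot: [-180.0, -0.0, -89.2]
contact_force: [1.9, -4.8, 4.8]
gripper_width: 0.0002
gripper_force: 3.2
```

move_arm --pt "-1 0 0.0015 0 0 0 0" --pt "-1 0 0.0015 0 0 0 0" --pt "-1 0 0 0 0 0 0"

```text
time_s: 18.8
tcp_pos: [0.6175, -0.0008, 0.0227]
eef_rot: [180.0, -0.2, -89.2]
contact_force: [3.8, -17.2, 3.4]
gripper_width: 0.0007
gripper_force: 9.0
```

move_arm --pt "-1 0 -0.005 0 0 0 0" --pt "-1 0 0 0.03 0 0 0" --pt "-1 0 0 0.04 0 0 0" --pt "-1 0 0 0.04 0 0 0" --pt "1 -0.0114 0.032 0 0 0 0" --pt "1 -0.0114 0.032 0 0 0 0" --pt "1 -0.0114 0.032 0 0 0 0" --pt "1 -0.0114 0.032 0 0 0 0" --pt "1 0 0 0 0 0 0" --pt "1 0 0 0 0 0 0"

```text
time_s: 20.05
tcp_pos: [0.5713, 0.1252, 0.1318]
eef_rot: [180.0, 0.0, -89.2]
contact_force: [-0.5, 0.5, -0.6]
gripper_width: 0.0549
gripper_force: 0.0
```

```bash
cat > look.py <<'E'
from fit import *
import sys
j=np.load('jig.npz');R,t=j['R'],j['t']
s=telemetry.get_state();print(s['tcp_pos'],(s['tcp_pos'][:2]-t)@R*1000)
im={}
for n in('scene','top'):
    c=cap(n); np.savez(n+'_'+sys.argv[1]+'.npz',**c); W=cloud(c); jj=(W[...,:2]-t)@R; z=W[...,2]
    m=(jj[...,0]>.05)&(jj[...,0]<.15)&(jj[...,1]>-.04)&(jj[...,1]<.03)&(z>.042)&(z<.056)
    q=(jj[m]*1000).astype(np.float32); print(n,len(q),cv2.minAreaRect(q) if len(q)>5 else 0,np.percentile(q,[2,98],axis=0).round(1).tolist() if len(q) else 0)
    b=(230,165,370,255) if n=='scene' else (285,145,400,225)
    im[n]=cv2.resize(c['img'][b[1]:b[3],b[0]:b[2],::-1],(560,360 if n=='scene' else 390),interpolation=cv2.INTER_CUBIC)[:300 if n=='top' else 300]
cv2.imwrite('pics/'+sys.argv[1]+'.png',np.vstack([im['scene'],im['top']]))
E
python3 look.py home
```

```text
[0.57134609 0.12521026 0.13181328] [185.33613583  45.05990846]
scene 188 ((103.54466247558594, 1.008188247680664), (70.26487731933594, 57.745086669921875), 1.1494169235229492) [[68.9, -27.6], [127.4, 26.0]]
top 210 ((93.11360168457031, -5.605709075927734), (84.70966339111328, 62.03034591674805), 0.013801965862512589) [[70.4, -24.3], [129.2, 24.6]]
```

View pics/home.png

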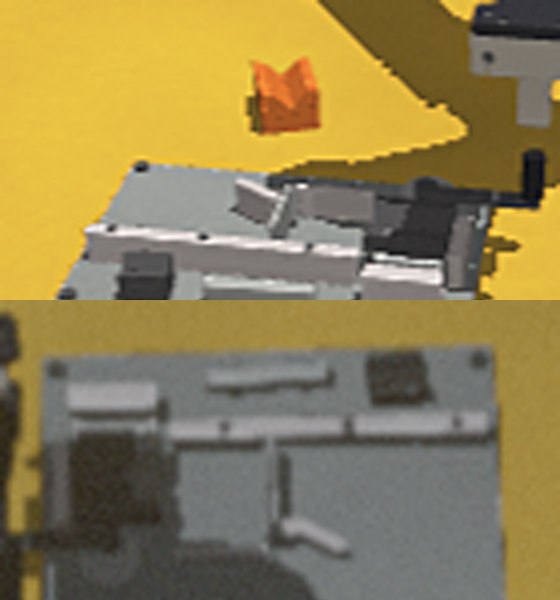

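Both views agree that the block is home (x 70–129) and the gate leaf is shut (top view, composite (272,490)). Now I'll measure the pad face against the fence face in the first, unobstructed top image.

```bash
python3 - <<'E'
from fit import *
j=np.load('jig.npz');R,t=j['R'],j['t']
c=dict(np.load('top0.npz')); g=cv2.GaussianBlur(cv2.cvtColor(c['img'],cv2.COLOR_RGB2GRAY),(3,3),0).astype(np.float32)
ys=np.arange(-.045,-.01,.0005)
def prof(xs):
    P=[]
    for y in ys:
        uv=np.array([proj(c,np.r_[R@[x,y]+t,.038]) for x in xs],np.float32); P.append(cv2.remap(g,uv[:,0],uv[:,1],cv2.INTER_LINEAR).mean())
    return np.array(P)
for n,xs in dict(pad=np.linspace(.085,.12,20),fence=np.linspace(.02,.06,20),fence2=np.linspace(-.12,-.05,20)).items():
    p=prof(xs); print(n); print(' '.join(f'{y*1000:.0f}:{v:.0f}' for y,v in zip(ys[::2],p[::2])))
    d=np.diff(p); i=np.where(ys[:-1]>-.034)[0]; k=i[np.argmin(d[i])]; w=slice(k-3,k+4); print('edge',(ys[w]*d[w]).sum()/d[w].sum()*1000)
E
```

```text
pad
-45:99 -44:91 -43:84 -42:77 -41:78 -40:79 -39:81 -38:88 -37:95 -36:103 -35:107 -34:110 -33:112 -32:110 -31:104 -30:98 -29:91 -28:84 -27:77 -26:71 -25:70 -24:70 -23:70 -22:74 -21:79 -20:84 -19:88 -18:91 -17:95 -16:97 -15:98 -14:98 -13:99 -12:99 -11:99
edge -28.45933559411317
fence
-45:100 -44:100 -43:101 -42:102 -41:104 -40:106 -39:108 -38:111 -37:113 -36:116 -35:119 -34:121 -33:123 -32:125 -31:126 -30:126 -29:124 -28:123 -27:117 -26:110 -25:102 -24:94 -23:86 -22:78 -21:72 -20:71 -19:70 -18:70 -17:75 -16:79 -15:84 -14:88 -13:92 -12:95 -11:98
edge -23.101126381737974
fence2
-45:76 -44:79 -43:83 -42:88 -41:94 -40:98 -39:103 -38:108 -37:112 -36:116 -35:119 -34:122 -33:123 -32:124 -31:125 -30:123 -29:121 -28:118 -27:112 -26:104 -25:96 -24:88 -23:80 -22:73 -21:68 -20:67 -19:67 -18:68 -17:72 -16:78 -15:83 -14:87 -13:91 -12:94 -11:96
edge -23.1699801891475
```

move_arm --pt "1 0.0005 0 -0.024 0 0 0" --pt "1 0 0 -0.025 0 0 0" --pt "1 0 0 -0.025 0 0 0" --pt "1 0 0 0 0 0 0" --pt "-1 0 0 0 0 0 0" --pt "-1 0 0 0 0 0 0" --pt "-1 0 0 0 0 0 0" --pt "-1 0 0 0 0 0 0" --pt "-1 0 0 0 0 0 0" --pt "-1 0 0 0 0 0 0" --pt "-1 0 0 0 0 0 0" --pt "-1 0 0 0 0 0 0" --pt "-1 0 0 0 0 0 0" --force 15

```text
time_s: 21.78
tcp_pos: [0.5727, 0.1252, 0.0581]
eef_rot: [-180.0, 0.0, -89.2]
contact_force: [2.0, 1.1, -1.7]
gripper_width: 0.0177
gripper_force: 15.0
```

```bash
cat > ang.py <<'E'
from h import *
import sys
j=np.load('jig.npz');R,t=j['R'],j['t']; pv=R@[.105,.041]+t
s=telemetry.get_state(); d=R.T@(s['tcp_pos'][:2]-pv); a0=np.arctan2(d[1],d[0]); rr=np.hypot(*d)
f=R.T@s['contact_force'][:2]; print('a',a0,'r',rr,'f tang,rad',f@[-np.sin(a0),np.cos(a0)],f@[np.cos(a0),np.sin(a0)])
if len(sys.argv)>1:
    a=np.linspace(a0,float(sys.argv[1]),int(sys.argv[2])+1)
    P=np.array([pv+R@(.08*np.array([np.cos(x),np.sin(x)])) for x in a]); P[0]=s['tcp_pos'][:2]
    print(np.diff(P,axis=0).round(4).tolist())
E
python3 ang.py 1.4 14
```

```text
a 0.033144926223040876 r 0.08031964490639569 f tang,rad -2.094804556504418 1.0245466461712394
[[-0.0078, -0.0011], [-0.0077, -0.0015], [-0.0075, -0.0022], [-0.0072, -0.003], [-0.0069, -0.0036], [-0.0065, -0.0043], [-0.0061, -0.0049], [-0.0056, -0.0055], [-0.005, -0.006], [-0.0044, -0.0065], [-0.0037, -0.0069], [-0.003, -0.0072], [-0.0023, -0.0075], [-0.0016, -0.0076]]
```

move_arm --pt "-1 -0.0078 -0.0011 0 0 0 0" --pt "-1 -0.0077 -0.0015 0 0 0 0" --pt "-1 -0.0075 -0.0022 0 0 0 0" --pt "-1 -0.0072 -0.003 0 0 0 0" --pt "-1 -0.0069 -0.0036 0 0 0 0" --pt "-1 -0.0065 -0.0043 0 0 0 0" --pt "-1 -0.0061 -0.0049 0 0 0 0" --pt "-1 -0.0056 -0.0055 0 0 0 0" --pt "-1 -0.005 -0.006 0 0 0 0" --pt "-1 -0.0044 -0.0065 0 0 0 0" --pt "-1 -0.0037 -0.0069 0 0 0 0" --pt "-1 -0.003 -0.0072 0 0 0 0" --pt "-1 -0.0023 -0.0075 0 0 0 0" --pt "-1 -0.0016 -0.0076 0 0 0 0" --pt "-1 0 0 0 0 0 0"

```text
time_s: 23.65
tcp_pos: [0.4977, 0.0567, 0.0585]
eef_rot: [-179.9, 0.0, -89.2]
contact_force: [6.4, -0.7, 2.9]
gripper_width: 0.0177
gripper_force: 15.0
```

```bash
python3 ang.py 1.6 3
```

```text
a 1.409141597541074 r 0.07968045194508357 f tang,rad -0.2527179660137686 -6.417250874426447
[[-0.0009, -0.005], [-0.0003, -0.0051], [0.0001, -0.0051]]
```

move_arm --pt "-1 -0.0006 -0.005 0 0 0 0" --pt "-1 -0.0003 -0.0051 0 0 0 0" --pt "-1 0.0001 -0.0051 0 0 0 0" --pt "-1 0 0 0 0 0 0"

```text
time_s: 24.15
tcp_pos: [0.497, 0.0418, 0.0585]
eef_rot: [-179.9, 0.0, -89.2]
contact_force: [5.8, 3.5, 3.5]
gripper_width: 0.0179
gripper_force: 15.0
```

```bash
python3 ang.py 1.75 2
```

```text
a 1.5957508632904995 r 0.0796252531976441 f tang,rad -3.2572555649550567 -5.882014718087567
[[0.0001, -0.0062], [0.0009, -0.0061]]
```

move_arm --pt "-1 0.0004 -0.0062 0 0 0 0" --pt "-1 0.0009 -0.0061 0 0 0 0" --pt "-1 0 0 0 0 0 0"

```text
time_s: 24.52
tcp_pos: [0.498, 0.0295, 0.0584]
eef_rot: [-179.9, 0.0, -89.3]
contact_force: [4.9, 2.7, 4.4]
gripper_width: 0.0177
gripper_force: 15.0
```

```bash
python3 ang.py 1.87 2
```

```text
a 1.751461200321648 r 0.08005693049452944 f tang,rad -1.6906992724980539 -5.368970508876077
[[0.0011, -0.0046], [0.0013, -0.0046]]
```

move_arm --pt "-1 0.0011 -0.0046 0 0 0 0" --pt "-1 0.0013 -0.0046 0 0 0 0" --pt "-1 0 0 0 0 0 0"

```text
time_s: 24.9
tcp_pos: [0.4998, 0.0204, 0.0584]
eef_rot: [-180.0, 0.0, -89.3]
contact_force: [2.4, 5.0, 6.6]
gripper_width: 0.0175
gripper_force: 15.0
```

```bash
python3 ang.py; python3 look.py nip; python3 - <<'E'
from fit import *
j=np.load('jig.npz');R,t=j['R'],j['t']
for n in('scene','top'):
  for k in('home','nip'):
    c=dict(np.load(f'{n}_{k}.npz')); W=cloud(c); jj=(W[...,:2]-t)@R*1000; z=W[...,2]
    o=[]
    for x in range(76,126,4):
        m=(abs(jj[...,0]-x)<3)&(jj[...,1]>-45)&(jj[...,1]<28)&(z>.043)&(z<.056)
        o.append(jj[m][:,1].min().round(1) if m.any() else None)
    print(n,k,o)
E
```

```text
a 1.8667155864944742 r 0.08058645786036837 f tang,rad -4.074488307919867 -3.7983188764581257
[0.49977132 0.02036947 0.05839046] [ 81.49943544 118.08372497]
scene 191 ((97.70413970947266, -3.0777931213378906), (66.09521484375, 60.21022033691406), 89.5296401977539) [[68.8, -34.7], [126.5, 17.2]]
top 0 0 0
scene home [np.float64(-28.2), np.float64(-28.3), np.float64(-28.3), np.float64(-28.0), np.float64(-26.4), np.float64(-24.8), np.float64(-27.9), np.float64(-27.9), np.float64(-26.8), np.float64(-26.7), np.float64(-26.5), np.float64(-26.2), np.float64(-27.1)]
scene nip [np.float64(-35.5), np.float64(-33.5), np.float64(-34.7), np.float64(-34.7), np.float64(-35.0), np.float64(-33.9), np.float64(-33.4), np.float64(-33.6), np.float64(-36.2), np.float64(-36.2), np.float64(-34.5), np.float64(-34.5), np.float64(-32.3)]
top home [np.float64(-22.3), np.float64(-36.6), np.float64(-36.6), np.float64(-24.2), np.float64(-23.2), np.float64(-23.2), np.float64(-24.6), np.float64(-23.9), np.float64(-23.9), np.float64(-23.8), np.float64(-23.2), np.float64(-24.3), np.float64(-24.3)]
top nip [None, None, None, None, None, None, None, None, None, None, None, None, None]
```

View pics/nip.png

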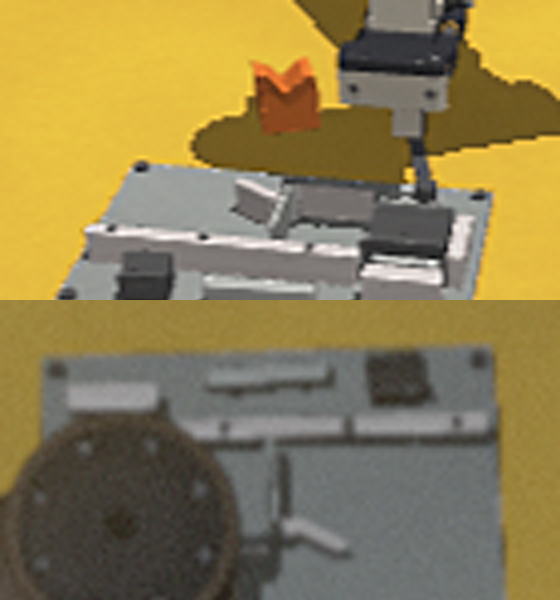

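At a≈1.87 the scene view shows the block shifted about 7 mm toward the jaw. That matches the cam geometry (6.9 mm) and gives 2–3 mm of pad travel. The gate is still shut. I'll release and withdraw.

move_arm --pt "-0.5 0 0 0 0 0 0" --pt "0 0 0 0 0 0 0" --pt "0.5 0 0 0 0 0 0" --pt "0.5 0 0 0 0 0 0" --pt "0.5 0 0 0 0 0 0" --pt "0.5 0 0 0.02 0 0 0" --pt "0.5 0 0 0.04 0 0 0" --pt "0.5 0 0 0.05 0 0 0" --pt "0.5 0 0.05 0.02 0 0 0" --pt "0.5 0 0.06 0 0 0 0" --pt "0.5 0 0.06 0 0 0 0" --pt "0.5 0 0.06 0 0 0 0" --pt "0.5 0 0.06 0 0 0 0" --pt "0.5 0 0 0 0 0 0" --pt "0.5 0 0 0 0 0 0"

```text
time_s: 26.88
tcp_pos: [0.4994, 0.3104, 0.1875]
eef_rot: [179.9, -0.1, -89.2]
contact_force: [-0.1, -0.2, -0.7]
gripper_width: 0.0655
gripper_force: 0.0
```

```bash
python3 look.py end; python3 - <<'E'
from fit import *
j=np.load('jig.npz');R,t=j['R'],j['t']
c=dict(np.load('top_end.npz')); W=cloud(c); jj=(W[...,:2]-t)@R; z=W[...,2]
mk=(jj[...,1]>0.05)&(jj[...,0]>0.02)&(jj[...,0]<.16)&(jj[...,1]<.15)&(z>.078)&(z<.1); k=jj[mk].mean(0)
print('knob',k*1000,np.hypot(*(k-[.105,.041])),'a',np.arctan2(k[1]-.041,k[0]-.105))
g=cv2.GaussianBlur(cv2.cvtColor(c['img'],cv2.COLOR_RGB2GRAY),(3,3),0).astype(np.float32)
m=(jj[...,0]>.06)&(jj[...,0]<.14)&(jj[...,1]>-.045)&(jj[...,1]<.012)&(z>.044)&(z<.056)
q=(jj[m]*1000).astype(np.float32); print(cv2.minAreaRect(q),np.percentile(q,[2,98],axis=0))
E
```

```text
[0.49939764 0.31037273 0.18751675] [371.47992    114.43002773]
scene 190 ((97.77056884765625, -3.0226364135742188), (65.88877868652344, 59.70158386230469), 89.27940368652344) [[68.7, -35.2], [126.3, 28.7]]
top 206 ((99.5903091430664, -1.6391334533691406), (61.527801513671875, 59.23799514770508), 89.1622085571289) [[70.2, -30.2], [128.9, 22.5]]
knob [ 84.46325428 118.08293679] 0.07977178115289188 a 1.8311721653981283
((100.22634887695312, -9.27149772644043), (59.141944885253906, 43.45561599731445), 2.046393394470215) [[ 72.43008759 -30.33473213]
 [128.86876495  11.59910236]]
```

View pics/end.png

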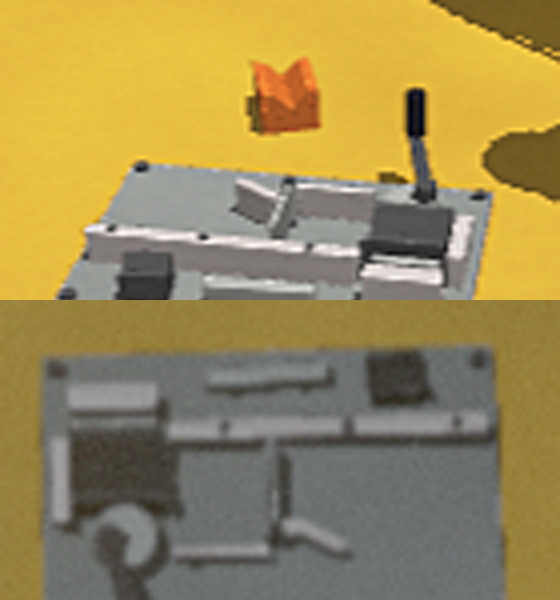

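The end state looks sound: the block is at x 70–129 and in line, and the gate is shut. However, the lever now reads a≈1.83, which gives only about 1.6–2 mm of pad travel with the pad face near −29.7. I'll regrip with the fingers tangential and turn it about 0.09 rad more, to land near 3 mm.

move_arm --pt "1 0 -0.032 0 0 0 10" --pt "1 0 -0.032 0 0 0 10" --pt "1 0 -0.032 0 0 0 10" --pt "1 0 -0.032 0 0 0 10" --pt "1 0 -0.032 0 0 0 10" --pt "1 0 -0.032 0 0 0 10" --pt "1 0 -0.032 -0.02 0 0 10" --pt "1 0 -0.032 -0.02 0 0 10" --pt "1 0.0006 -0.0325 -0.019 0 0 10" --pt "1 0 0 0 0 0 0" --pt "1 0 0 -0.023 0 0 0" --pt "1 0 0 -0.023 0 0 0" --pt "1 0 0 -0.0235 0 0 0" --pt "1 0 0 0 0 0 0"

```text
time_s: 28.72
tcp_pos: [0.4995, 0.0213, 0.0589]
eef_rot: [179.9, 0.1, 0.6]
contact_force: [0.5, 0.3, 1.4]
gripper_width: 0.0877
gripper_force: 0.0
```

move_arm --pt "-1 0 0 0 0 0 0" --pt "-1 0 0 0 0 0 0" --pt "-1 0 0 0 0 0 0" --pt "-1 0 0 0 0 0 0" --pt "-1 0 0 0 0 0 0" --pt "-1 0 0 0 0 0 0" --pt "-1 0 0 0 0 0 0" --pt "-1 0 0 0 0 0 0" --pt "-1 0 0 0 0 0 0" --pt "-1 0 0 0 0 0 0" --force 15

```text
time_s: 29.98
tcp_pos: [0.5007, 0.0223, 0.0595]
eef_rot: [-180.0, -0.0, 0.8]
contact_force: [-0.2, 4.2, -2.2]
gripper_width: 0.0174
gripper_force: 15.0
```

```bash
python3 ang.py 1.935 3
```

```text
a 1.847521164461977 r 0.07914397992545781 f tang,rad -4.105399561955651 -1.0178292174909724
[[-0.0001, -0.0025], [0.0008, -0.0022], [0.0008, -0.0022]]
```

move_arm --pt "-1 0.0005 -0.0025 0 0 0 0" --pt "-1 0.0008 -0.0022 0 0 0 0" --pt "-1 0.0008 -0.0022 0 0 0 0" --pt "-1 0 0 0 0 0 0"

```text
time_s: 30.48
tcp_pos: [0.5023, 0.0155, 0.0595]
eef_rot: [-180.0, 0.0, 0.8]
contact_force: [-2.5, 7.2, 0.3]
gripper_width: 0.0177
gripper_force: 15.0
```

```bash
python3 ang.py
```

```text
a 1.9343298695933493 r 0.07983248462086384 f tang,rad -7.58545376312957 -0.3203876916065936
```

move_arm --pt "-0.5 0 0 0 0 0 0" --pt "0 0 0 0 0 0 0" --pt "0.5 0 0 0 0 0 0" --pt "0.5 0 0 0 0 0 0" --pt "0.5 0 0 0 0 0 0" --pt "0.5 0 0 0.02 0 0 0" --pt "0.5 0 0 0.04 0 0 0" --pt "0.5 0 0 0.05 0 0 0" --pt "0.5 0 0.05 0.02 0 0 0" --pt "0.5 0 0.06 0 0 0 0" --pt "0.5 0 0.06 0 0 0 0" --pt "0.5 0 0.06 0 0 0 0" --pt "0.5 0 0.06 0 0 0 0" --pt "0.5 0 0 0 0 0 0" --pt "0.5 0 0 0 0 0 0"

```text
time_s: 32.35
tcp_pos: [0.5022, 0.305, 0.1891]
eef_rot: [180.0, 0.0, 0.8]
contact_force: [-0.1, 0.3, 0.7]
gripper_width: 0.0658
gripper_force: 0.0
```

```bash
python3 look.py end2; python3 - <<'E'
from fit import *
j=np.load('jig.npz');R,t=j['R'],j['t']
for e in('end','end2'):
    c=dict(np.load(f'top_{e}.npz')); W=cloud(c); jj=(W[...,:2]-t)@R; z=W[...,2]
    mk=(jj[...,1]>0.05)&(jj[...,0]>0.02)&(jj[...,0]<.16)&(jj[...,1]<.15)&(z>.078)&(z<.1); k=jj[mk].mean(0)
    print('knob',k*1000,'a',np.arctan2(k[1]-.041,k[0]-.105))
    g=cv2.GaussianBlur(cv2.cvtColor(c['img'],cv2.COLOR_RGB2GRAY),(3,3),0).astype(np.float32)
    # bright pad top -> dark block: edge in jig y (z=.05) over x 80..125, and gate check
    ys=np.arange(-.05,-.015,.0005); xs=np.linspace(.085,.12,20)
    p=np.array([cv2.remap(g,*np.array([proj(c,np.r_[R@[x,y]+t,.05]) for x in xs],np.float32).T,cv2.INTER_LINEAR).mean() for y in ys])
    print(' '.join(f'{y*1000:.0f}:{v:.0f}' for y,v in zip(ys[::2],p[::2])))
    m=(jj[...,0]>-.01)&(jj[...,0]<.06)&(jj[...,1]>-.02)&(jj[...,1]<.03)&(z>.03)&(z<.06); print('gate pts x mm',(jj[m][:,0]*1000).round(0)[:20])
E
```

```text
[0.50215804 0.30498411 0.18906759] [366.05348321 111.74472199]
scene 202 ((97.58931732177734, -3.2931594848632812), (66.6252212524414, 59.6913948059082), 89.72986602783203) [[68.1, -36.0], [126.3, 29.4]]
top 216 ((101.24886322021484, -1.9608173370361328), (62.33951950073242, 63.46001052856445), 0.28853917121887207) [[70.9, -33.2], [128.9, 25.1]]
knob [ 84.46325428 118.08293679] a 1.8311721653981283
-50:153 -49:153 -48:151 -47:148 -46:144 -45:138 -44:130 -43:121 -42:113 -41:107 -40:101 -39:97 -38:99 -37:101 -36:103 -35:105 -34:106 -33:107 -32:104 -31:100 -30:95 -29:90 -28:85 -27:80 -26:76 -25:73 -24:71 -23:68 -22:67 -21:66 -20:65 -19:65 -18:64 -17:63 -16:63
gate pts x mm [ 1. -2.  1. -2.  1. -1.  2. -2.  2. -2.  2. -1.  2. -1.  2. -1.  2. -1.
  2. -1.]
knob [ 76.84924084 115.26891677] a 1.9331026590517362
-50:152 -49:153 -48:150 -47:147 -46:144 -45:138 -44:130 -43:121 -42:114 -41:109 -40:104 -39:100 -38:102 -37:105 -36:107 -35:107 -34:107 -33:107 -32:103 -31:98 -30:92 -29:87 -28:82 -27:78 -26:74 -25:71 -24:69 -23:67 -22:65 -21:64 -20:63 -19:63 -18:63 -17:63 -16:63
gate pts x mm [ 1. -2.  1. -2.  1. -2.  2. -2.  2. -1.  2. -1.  2. -1.  2. -1.  2. -1.
  2. -1.]
```

```bash
python3 -c "
from h import *
print(workorder.close_job())"
```

```text
the job is handed in; nothing more can be done
None
```

The job is handed in at about 32 s. By camera, the V-block is home and in line, the gate is shut, and the cam lever is at about 1.93 rad, which puts the pad at an estimated 2.5–4 mm pressed (worked out from the cam angle, not measured directly).

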